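# Press the heat-spreader block flush in the bonding jig

### The arm

A 6-joint arm with a two-finger parallel gripper is mounted at the origin on the work surface. World frame = base frame: x ahead of the robot, y to its left, z up, the work surface at z = 0. Lengths are in m, angles in rad, forces in N, time in s.
With the tool pointing down it reaches from about 0.3 to 1 m from the base axis. Payload 5.1 kg.
Tool frame: the origin (TCP) lies between the finger pads; the fingertips stand 22 mm ahead of it and the grasp point (between the pads) lies 3 mm ahead of it; z points along the fingers, y is the line along which they close (so a half turn about z gives the same grasp; the last joint's range is limited). The gripper opens to 95 mm and grips with 3 to 60 N. Pads are 20 mm wide; open, the fingers measure 119 mm over their backs; the gripper's body (75 mm by 180 mm) begins 59 mm behind the grasp point.
Start: joints at [-1.276, 0.124, 1.65, -0, 1.367, -0.083], TCP at [0.24, -0.604, 0.237] pointing down, gripper open.
Joint ranges: [-2.61, 2.61], [-1.02, 2.33], [0.03, 2.71], [-1.35, 4.49], [0.32, 2.68], [-2.91, 2.91]. Speed limits (rad/s): [2.57, 2.57, 3.14, 3.14, 3.14, 3.14].

### API

Orientations are given as a 3x3 rotation matrix whose columns are the frame's x, y, z axes.
In Python, from workcell import state, capture, job_done, search_frame, tip_of gives the robot as it stands. The module is installed in compiled form; this text tells all that it offers.
- The arm moves only by the shell command python3 -m inch 'ROWS'. ROWS is a JSON object of lists of equal length, an entry for each row: "slide": the shift along the tool's x, y, z in units of 40 cm (1.0 is 40 cm), a list of three; "rotation": the turn, a rotation vector about the tool's x, y, z in units of 0.5 rad (1.0 is 0.5 rad), a list of three; "grip": the closure, from -1 (fully open) to 1 (shut). A call has exactly 10 rows; each row is the pose to reach, as a shift and turn from the pose commanded when the call began, along the tool's axes at that moment; what a row does not reach only later rows make up. A row lasts 1/8 s, in which the tool goes at most 62.5 mm and 10.7 degrees, less where a joint would pass 70% of its speed; a pose out of reach is approached as far as the arm can. A call with a number of a shift or a turn outside -1 to 1 is refused whole. A call with a gripper value outside its range is refused whole. The fingers move at their own pace and stop on an object; the grip force is fixed at half the most. Time passes only in rows, so rows that repeat a pose let the fingers close, or fill a call up. It gives the time, the measured TCP pose, the force, the opening and the grip force at its end, in the units of the state.
- state(): the state, without advancing time (a new reading comes with each control period).
- capture(name): name is "scene" or "top" or "wrist"; returns a dict with "pixels" (384x512x3 uint8, red, green, blue), "intrinsics" (3x3 intrinsics, pixels), "dist_coeffs" ([k1, k2, p1, p2, k3] as OpenCV has them; the pictures are not rectified), "extrinsics" (4x4, takes a point from camera to world coordinates). Camera axes: x right, y down, z forward; pixel columns grow to the right and rows downward; lengths in m; the calibration is good to about 2 mm. A picture is of the moment at which its call begins. There is no depth.
- job_done(): hands the job in; it is judged then, once.
Trained networks look in a picture, given as the dict that the camera call returned (one of the last four; its "shot" number tells which), for a name from the list of things; names that differ only in an ending like _2 or _b are one class to them, and where a whole thing is asked for, a point or a joint stands for the part that bears it (a point fixed in the world has none). Each returns a list of dicts, best first, with "confidence" (0 to 1); they miss things now and then, are a little off and sometimes report something else, mostly with a low value. They report only what shows in the picture. A call takes as long as a camera call. They do not tell look-alikes from the thing itself.
- search_frame(query, picture): "rect" ([left, top, right, bottom] in pixels, round what is visible of it).
- tip_of(query, picture): "centre" ([column, row] in pixels: a listed point, or the origin of a listed thing).
The state is a dict: "time_s": time; "joint_positions": joint angles; "dq": joint speeds; "joint_torque": joint torques, N m; "eef_pos": TCP position; "tcp_rot": TCP orientation; "force": force on the tool from outside, world axes, zero at the start; "wrist_torque": the same for the moment, N m; "gripper_width": finger opening in m; "finger_force": force on a finger pad.
Only numpy, scipy, OpenCV 4.12 (cv2) and the standard library are available. Lean on these libraries where they do the work, as an engineer would, in place of code of your own. Each camera call takes 0.05 s, during which the arm holds its last target. There are 200 camera calls.

### The job

Two heat-spreader blocks stand in the two bays of the bonding jig; pick the bay where the gap behind the block, on the robot's side, is wide enough for the white spacer. First turn that bay's stop knob a quarter turn clockwise as far as it goes, so that its arm no longer blocks the way, then lower the spacer upright and fully down into that gap and push with it until the block stands flush against the jig's far wall. Finish while still gripping the spacer and firmly pressing the block against the far wall with it; leave the other bay and the things lying around as they are.

Things in the scene. Friction and masses are not known exactly. Their poses are not given: they have to be found in the camera images.
- jig: Aluminium bonding jig, fixed, 165 x 250 mm, turned up to 0.3 rad. Origin: at table height below the far wall's inner face, midway between the bays; x from near wall to far wall (away from the robot), y left, z up. Floor at z = 10 mm. Bays centred at y = +70 (left) and -70 mm (right), with low side ribs 75 mm apart, 22 mm high. Near wall: inner face x = -62 mm, 18 mm thick, top z = 50 mm.
- far_wall: The jig's far wall, part of it: 58 mm thick, 250 mm long, top 50 mm above the table. Its inner face, towards the robot, is the plane x = 0 of the jig. Origin: on that face at its foot, 10 mm above the table, midway between the bays; axes as the jig's.
- thin_block: Copper heat-spreader block, 20 mm thick (x), 70 wide (y), 52 tall, about 0.2 kg, loose on the jig's floor in either bay, about 14.5 mm short of the far wall. The gap behind it to the near wall is about 27 mm: wide enough. Origin: foot of its far face (towards the far wall), mid-width; x to the far wall, body from x = -20 to 0 mm, z up. Flush: origin at the jig's x = 0.
- thick_block: The same but 36 mm thick (extends to x = -36 mm), about 0.35 kg, in the other bay; the gap behind it is only about 11 mm, too narrow. To be left alone.
- knob_left (a joint): Turn of the left bay's stop knob, rad, growing clockwise seen from above. Starts at 0 to 0.18: the steel stop arm under it points to the robot and juts 12 mm past the far wall's face, blocking the block's upper edge. At 1.57 (end stop) the arm lies along the wall; past about 1.2 the block is free. Friction 0.12 N m; stays where left.
- knob_right (a joint): The same for the right bay's stop knob; also clockwise.
- knob_left_grip (a point): Middle of the left knob's grip, on its upright axis: 84 mm above the table, jig x = 36, y = +70 mm. The grip is a black bar 42 long, 13 thick, 28 high (68 to 96 mm above the table), in line with the stop arm: along the jig's x at joint 0, along y at 1.57. Stop arm below: 16 mm wide, top 59 mm above the table; hub 22 mm across.
- knob_right_grip (a point): The same for the right knob, at the jig's y = -70 mm.
- spacer: White plastic spacer, loose, standing upright on the table to the left of the jig. 18 mm thick (x): foot 46 mm wide (y), 52 mm tall, and above it a handle 18 mm thick, 28 mm wide, up to 106 mm. About 0.14 kg. Origin: centre of its underside; x across the thickness, z up. Symmetric under a half turn.
- jar: Bystander: closed jar, 56 mm across, 75 mm tall, standing on the right; origin at the centre of its foot. Leave alone.
- bin: Bystander: black open bin 120 x 100 x 50 mm on the right; origin at the centre of its underside. Leave alone.
- screwdriver: Bystander: screwdriver lying flat on the table on the left, beyond the spacer; origin under its middle. Leave alone.
Mind the look-alikes: they are no part of the job. There is more than one size of the spacer; the one meant has the size given above.

How it is judged:
On the way, in this order (a step that is already met when the one before it is completed fails the run):
1. the stop knob of the bay with the wide gap is turned clear (past 1.2 rad) (((y of thin_block in the frame of jig above 0 m and value of joint knob_left above 1.2 rad) or (y of thin_block in the frame of jig below 0 m and value of joint knob_right above 1.2 rad))), for 0.2 s.
2. the spacer is fully down in the wide gap (z of spacer in the frame of jig between 0.005 and 0.018 m and x of spacer in the frame of jig between -0.062 and -0.015 m and y of spacer in the frame of thin_block between -0.025 and 0.025 m and angle between spacer's own z axis and vertical below 0.15 rad), for 0.2 s.
At the end, for the whole second after the job is handed in: Thin block's knob past 1.2 rad; spacer upright (0.15 rad) in its gap, within 8 mm of the floor, 25 mm of the block's middle; thin block flush (2.5 mm, 0.05 rad), pressed on the far wall with over 2 N by the spacer, still held by the fingers (all of step 2 and ((y of thin_block in the frame of jig above 0 m and value of joint knob_left above 1.2 rad) or (y of thin_block in the frame of jig below 0 m and value of joint knob_right above 1.2 rad)) and x of thin_block in the frame of jig above -0.0025 m and angle between thin_block's own z axis and vertical below 0.05 rad and angle between the x axis of thin_block and the x axis of jig, either way round below 0.05 rad and contact force between thin_block and far_wall above 2 N and contact force between spacer and thin_block above 2 N and contact force between the fingers and spacer above 2 N and linear speed of thin_block below 0.02 m/s); the arm keeps its last pose, push and grip.
It fails at once if the other bay's knob was turned (past 0.5 rad) ((y of thin_block in the frame of jig above 0 m and value of joint knob_right above 0.5 rad) or (y of thin_block in the frame of jig below 0 m and value of joint knob_left above 0.5 rad)).
It fails at once if the thick block was moved by more than 8 mm (distance of thick_block from where it was at the start of the episode above 0.008 m).
It fails at once if a bystander was moved by more than 25 mm (distance of any of jar, bin, screwdriver from where it was at the start of the episode above 0.025 m).
It fails at once if the thin block was tipped over (angle between thin_block's own z axis and vertical above 0.5 rad).
It also fails if it takes over 64 s, if anything falls off the work surface, if the arm or the gripper's body presses on something with over 40 N, if the wrist force passes 120 N, or if a joint passes its speed limit or range.

## Working session

There is one attempt and no reset: what is moved stays moved. The work goes in short steps, Python scripts to look and compute and a shell command to move; the robot and the scene stay as the last step left them, time stands still between calls to the robot, and variables do not carry over. Pictures are saved under pics/ and viewed, at most 10 in all, crops included, and the job is handed in when it is done.

```bash
mkdir -p pics; cat > h.py <<'E'
import numpy as np, cv2
from workcell import *
def ray(p,uv):
    K=np.array(p["intrinsics"]);d=np.array(p["dist_coeffs"]);E=np.array(p["extrinsics"])
    n=cv2.undistortPoints(np.array([[uv]],float),K,d)[0,0]
    return E[:3,3],E[:3,:3]@np.array([n[0],n[1],1])
def at_z(p,uv,z):
    o,r=ray(p,uv);return o+r*(z-o[2])/r[2]
def proj(p,X):
    E=np.linalg.inv(np.array(p["extrinsics"]));X=np.atleast_2d(X)
    return cv2.projectPoints(np.array(X,float),cv2.Rodrigues(E[:3,:3])[0],E[:3,3],np.array(p["intrinsics"]),np.array(p["dist_coeffs"]))[0][:,0]
def save(p,n,crop=None,s=1):
    im=p["pixels"][:,:,::-1]
    if crop: im=im[crop[1]:crop[3],crop[0]:crop[2]]
    cv2.imwrite("pics/"+n,cv2.resize(im,None,fx=s,fy=s,interpolation=cv2.INTER_CUBIC))
E
python3 - <<'E'
from h import *
for c in("scene","top"):
    p=capture(c);save(p,c+"0.png",s=1.5)
    print(c,np.round(p["extrinsics"],3).tolist())
    for q,z in(("jig",0),("thin_block",.01),("thick_block",.01),("knob_left_grip",.084),("knob_right_grip",.084),("spacer",0),("far_wall",.01)):
        for r in tip_of(q,p)[:4]: print(q,np.round(r["centre"],1),round(r["confidence"],2),np.round(at_z(p,r["centre"],z),4))
E
```

```text
scene [[-0.217, 0.651, -0.727, 1.267], [0.976, 0.144, -0.162, 0.106], [-0.001, -0.745, -0.667, 0.755], [0.0, 0.0, 0.0, 1.0]]
jig [285.9 241. ] 0.75 [0.6027 0.0193 0.    ]
jig [254.2 218.7] 0.72 [ 0.5453 -0.0736 -0.    ]
jig [423.1 291.9] 0.16 [0.6839 0.3369 0.    ]
thin_block [263.6 225.7] 0.6 [ 0.5736 -0.0427  0.01  ]
thick_block [317.8 239.5] 0.61 [0.5903 0.0948 0.01  ]
knob_left_grip [315.5 234.2] 0.52 [0.6431 0.0891 0.084 ]
knob_right_grip [253.7 218.9] 0.68 [ 0.6265 -0.0546  0.084 ]
knob_right_grip [262.8 228.2] 0.44 [ 0.6505 -0.028   0.084 ]
spacer [387.8 233. ] 0.97 [ 0.5223  0.2624 -0.    ]
spacer [408.1 213.8] 0.95 [ 0.4414  0.315  -0.    ]
spacer [368.1 209.8] 0.43 [0.4486 0.2121 0.    ]
far_wall [291.4 239.9] 0.7 [0.6052 0.0327 0.01  ]
top [[-0.019, -0.994, 0.106, 0.408], [-1.0, 0.019, -0.002, -0.04], [-0.0, -0.106, -0.994, 1.434], [0.0, 0.0, 0.0, 1.0]]
jig [228.5 173.4] 0.97 [0.6084 0.0392 0.    ]
thin_block [254.4 183.4] 0.59 [ 0.5763 -0.0358  0.01  ]
thick_block [208.9 179.4] 0.76 [0.5906 0.0957 0.01  ]
thick_block [231.9 172.4] 0.47 [0.6097 0.0287 0.01  ]
knob_left_grip [210.  155.7] 0.52 [0.647  0.0851 0.084 ]
knob_right_grip [258.8 163.7] 0.46 [ 0.6219 -0.0491  0.084 ]
spacer [136.8 233.6] 0.76 [0.4374 0.309  0.    ]
spacer [154.1 203.9] 0.68 [0.5232 0.2578 0.    ]
spacer [169.4 227.2] 0.65 [0.4546 0.213  0.    ]
far_wall [254.5 179.9] 0.7 [ 0.5865 -0.0363  0.01  ]
far_wall [231.9 174.7] 0.56 [0.603  0.0288 0.01  ]
```

View pics/scene0.png

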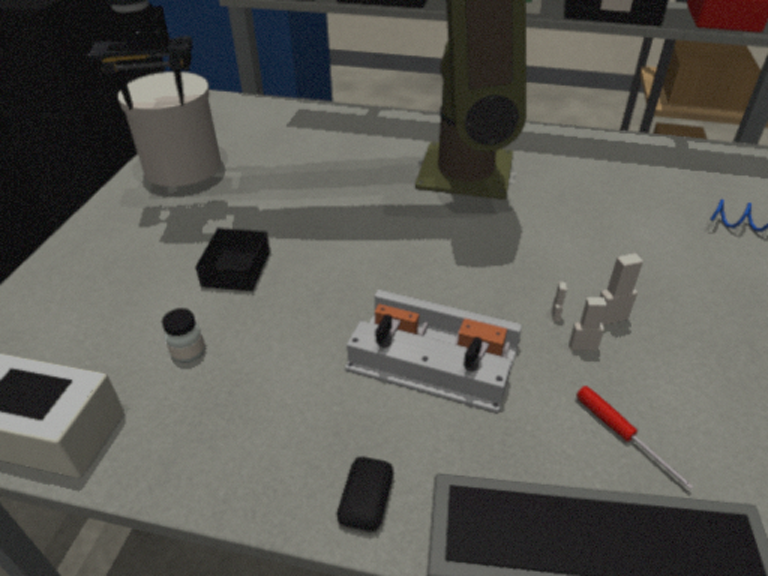

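View pics/top0.png

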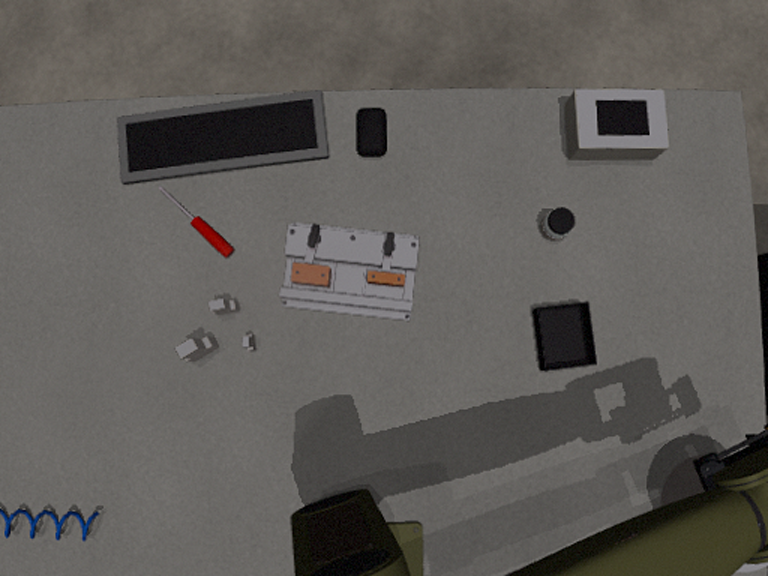

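The right bay, top picture about (385,278), holds the thin block. The spacer is probably the middle-sized of three, at about (222,304). Next I'll look from near with the wrist camera.

```bash
cat >> h.py <<'E'
from scipy.spatial.transform import Rotation as Ro
def down(yaw):  # tool z down, tool y at world angle yaw
    y=np.array([np.cos(yaw),np.sin(yaw),0]);z=np.array([0,0,-1.]);return np.c_[np.cross(y,z),y,z]
def go(pos,yaw=None):
    s=state();R=np.array(s["tcp_rot"]);d=R.T@(np.array(pos)-s["eef_pos"])/.4
    r=Ro.from_matrix(R.T@(R if yaw is None else down(yaw))).as_rotvec()/.5
    print("slide",np.round(d,4).tolist(),"rot",np.round(r,3).tolist(),"mm",np.round(np.linalg.norm(d)*400))
def st():
    s=state();R=np.array(s["tcp_rot"])
    print("t",s["time_s"],"p",np.round(s["eef_pos"],4),"yaw_y",round(np.arctan2(R[1,1],R[0,1]),3),"z",np.round(R[:,2],3),"q",np.round(s["joint_positions"],2),"F",np.round(s["force"],1),"w",round(s["gripper_width"],4),"ff",s["finger_force"])
E
python3 - <<'E'
from h import *
st();p=capture("wrist");s=state();R=np.array(s["tcp_rot"]);E=np.array(p["extrinsics"])
print(np.round(R.T@(E[:3,3]-s["eef_pos"]),3),np.round(R.T@E[:3,:3],2).tolist(),p["intrinsics"])
go([.5,-.05,.35]);
E
```

```text
t 0.8 p [ 0.2397 -0.6042  0.2367] yaw_y -1.193 z [-0. -0. -1.] q [-1.28  0.12  1.65 -0.    1.37 -0.08] F [-0.3 -0.2 -0.6] w 0.0952 ff 0.0
[ 0.066  0.    -0.148] [[-0.0, -0.97, -0.24], [1.0, -0.0, -0.0], [-0.0, -0.24, 0.97]] [[276.54960943   0.         255.61048938]
 [  0.         276.54960943 190.10274898]
 [  0.           0.           1.        ]]
slide [1.1158, -1.0477, -0.2833] rot [0.0, 0.0, 0.0] mm 623.0
```

```bash
python3 -m inch '{"slide":[[0.56,-0.52,-0.28],[0.56,-0.52,-0.28],[0.56,-0.52,-0.28],[0.56,-0.52,-0.28],[0.56,-0.52,-0.28],[0.56,-0.52,-0.28],[0.56,-0.52,-0.28],[0.56,-0.52,-0.28],[0.56,-0.52,-0.28],[0.56,-0.52,-0.28]],"rotation":[[0,0,-1],[0,0,-1],[0,0,-1],[0,0,-1],[0,0,-1],[0,0,-1],[0,0,-1],[0,0,-1],[0,0,-1],[0,0,-1]],"grip":[-1,-1,-1,-1,-1,-1,-1,-1,-1,-1]}'; python3 -c "
from h import *
st();go([.5,-.05,.35])"
```

```text
time_s: 2.1
eef_pos: [0.3707, -0.3289, 0.3479]
tcp_rot: [[0.64, 0.768, -0.001], [0.768, -0.64, 0.001], [0.0, -0.001, -1.0]]
force: [0.2, 0.2, -0.6]
gripper_width: 0.095
finger_force: 0.0
t 2.1 p [ 0.3707 -0.3289  0.3479] yaw_y -0.695 z [-0.001  0.001 -1.   ] q [-0.83 -0.27  1.84 -0.    1.57 -0.14] F [ 0.2  0.2 -0.6] w 0.095 ff 0.0
slide [0.7426, -0.198, -0.0049] rot [0.0, 0.0, 0.0] mm 307.0
```

```bash
python3 -m inch '{"slide":[[1,-0.43,0],[1,-0.43,0],[1,-0.43,0],[1,-0.43,0],[1,-0.43,0],[1,-0.43,0],[1,-0.43,0],[1,-0.43,0],[1,-0.43,0],[1,-0.43,0]],"rotation":[[0,0,-1],[0,0,-1],[0,0,-1],[0,0,-1],[0,0,-1],[0,0,-1],[0,0,-1],[0,0,-1],[0,0,-1],[0,0,-1]],"grip":[-1,-1,-1,-1,-1,-1,-1,-1,-1,-1]}'; python3 - <<'E'
from h import *
st();p=capture("wrist");save(p,"w1.png",s=1.5);np.save("w1.npy",p,allow_pickle=True)
for q,z in(("jig",0),("thin_block",.01),("thick_block",.01),("knob_left_grip",.084),("knob_right_grip",.084),("spacer",0),("far_wall",.01)):
    for r in tip_of(q,p)[:4]: print(q,np.round(r["centre"],1),round(r["confidence"],2),np.round(at_z(p,r["centre"],z),4))
for r in search_frame("spacer",p): print(r)
E
```

```text
time_s: 3.35
eef_pos: [0.4944, 0.0881, 0.3486]
tcp_rot: [[0.194, 0.981, 0.0], [0.981, -0.194, -0.0], [-0.0, 0.0, -1.0]]
force: [-0.2, 0.2, 0.7]
gripper_width: 0.0951
finger_force: 0.0
t 3.35 p [0.4944 0.0881 0.3486] yaw_y -0.195 z [ 0. -0. -1.] q [ 0.07 -0.25  1.82 -0.    1.57  0.26] F [-0.2  0.2  0.7] w 0.0951 ff 0.0
jig [316.8 185.6] 0.75 [0.5961 0.0209 0.    ]
jig [311.8 220.8] 0.19 [ 0.5769 -0.0452  0.    ]
thin_block [310.3 222.1] 0.95 [ 0.5724 -0.0432  0.01  ]
thick_block [311.1 145.5] 0.67 [0.5949 0.0966 0.01  ]
knob_left_grip [351.8 149.2] 0.85 [0.6403 0.088  0.084 ]
spacer [213.  89.] 0.76 [0.4471 0.2225 0.    ]
spacer [195.7  34.5] 0.7 [ 0.4385  0.3115 -0.    ]
spacer [246.3  53.6] 0.58 [ 0.5141  0.2663 -0.    ]
far_wall [318.2 187.6] 0.9 [0.5962 0.0194 0.01  ]
{'rect': [319.5, 225.9, 331.4, 235.2], 'confidence': 0.63}
{'rect': [238.4, 23.1, 256.4, 72.0], 'confidence': 0.61}
{'rect': [160.3, 1.2, 211.0, 55.3], 'confidence': 0.61}
{'rect': [202.2, 78.2, 226.5, 96.9], 'confidence': 0.58}
```

View pics/w1.png

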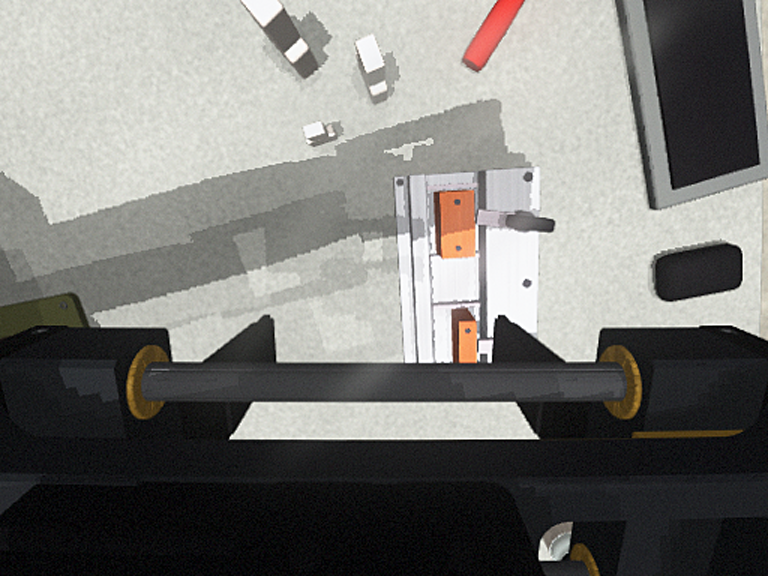

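```bash
python3 - <<'E'
from h import *
p=np.load("w1.npy",allow_pickle=True).item()
for uv,z in(((478,168),.05),((478,362),.05),((539,167),.05),((540,330),.05),((397,178),.05),((404,362),.05),((411,178),.05),((414,362),.05)): print(uv,np.round(at_z(p,np.array(uv)/1.5,z),4))
E
python3 -m inch '{"slide":[[-0.34,0.07,0.12],[-0.34,0.07,0.12],[-0.34,0.07,0.12],[-0.34,0.07,0.12],[-0.34,0.07,0.12],[-0.34,0.07,0.12],[-0.34,0.07,0.12],[-0.34,0.07,0.12],[-0.34,0.07,0.12],[-0.34,0.07,0.12]],"rotation":[[0,0,-0.3],[0,0,-0.6],[0,0,-1],[0,0,-1],[0,0,-1],[0,0,-1],[0,0,-1],[0,0,-1],[0,0,-1],[0,0,-1]],"grip":[-1,-1,-1,-1,-1,-1,-1,-1,-1,-1]}'
for i in 1 2; do :; done
python3 -m inch '{"slide":[[0,0,0],[0,0,0],[0,0,0],[0,0,0],[0,0,0],[0,0,0],[0,0,0],[0,0,0],[0,0,0],[0,0,0]],"rotation":[[0,0,-0.3],[0,0,-0.6],[0,0,-1],[0,0,-1],[0,0,-1],[0,0,-1],[0,0,-1],[0,0,-1],[0,0,-1],[0,0,-1]],"grip":[-1,-1,-1,-1,-1,-1,-1,-1,-1,-1]}' >/dev/null
python3 -m inch '{"slide":[[0,0,0],[0,0,0],[0,0,0],[0,0,0],[0,0,0],[0,0,0],[0,0,0],[0,0,0],[0,0,0],[0,0,0]],"rotation":[[0,0,-0.3],[0,0,-0.6],[0,0,-1],[0,0,-1.0],[0,0,-1],[0,0,-1],[0,0,-1],[0,0,-1],[0,0,-1],[0,0,-1]],"grip":[-1,-1,-1,-1,-1,-1,-1,-1,-1,-1]}' >/dev/null
python3 - <<'E'
from h import *
st();p=capture("wrist");save(p,"w2.png",s=1.5);np.save("w2.npy",p,allow_pickle=True)
for q,z in(("jig",0),("thin_block",.01),("thick_block",.01),("knob_left_grip",.084),("knob_right_grip",.084),("far_wall",.01)):
    for r in tip_of(q,p)[:4]: print(q,np.round(r["centre"],1),round(r["confidence"],2),np.round(at_z(p,r["centre"],z),4))
E
```

```text
(478, 168) [0.6071 0.1503 0.05  ]
(478, 362) [ 0.5761 -0.0652  0.05  ]
(539, 167) [0.67   0.1392 0.05  ]
(540, 330) [ 0.6514 -0.0402  0.05  ]
(397, 178) [0.5225 0.1566 0.05  ]
(404, 362) [ 0.4917 -0.0483  0.05  ]
(411, 178) [0.5368 0.1537 0.05  ]
(414, 362) [ 0.5031 -0.0506  0.05  ]
time_s: 5.05
eef_pos: [0.4958, -0.0494, 0.3006]
tcp_rot: [[-0.302, 0.953, -0.0], [0.953, 0.302, 0.0], [0.0, -0.0, -1.0]]
force: [0.2, 0.0, 0.0]
gripper_width: 0.0949
finger_force: 0.0
t 7.55 p [ 0.4958 -0.0494  0.3007] yaw_y 1.307 z [-0.  0. -1.] q [-0.21 -0.25  1.9   0.    1.49 -1.51] F [-0.4  0.3 -0.6] w 0.0949 ff 0.0
jig [315.7 208.4] 0.93 [ 0.595   0.0295 -0.    ]
thin_block [268.8 211.5] 0.62 [ 0.5761 -0.0485  0.01  ]
thick_block [356.6 195.2] 0.7 [0.5869 0.0981 0.01  ]
knob_left_grip [375.5 244.1] 0.92 [0.6396 0.0898 0.084 ]
knob_left_grip [ 61.8 189.8] 0.66 [ 0.4474 -0.3129  0.084 ]
knob_right_grip [276.9 258.7] 0.59 [ 0.6243 -0.0524  0.084 ]
knob_right_grip [446.6 125. ] 0.33 [0.4985 0.2079 0.084 ]
far_wall [314.8 214.8] 0.87 [0.6019 0.0243 0.01  ]
```

View pics/w2.png

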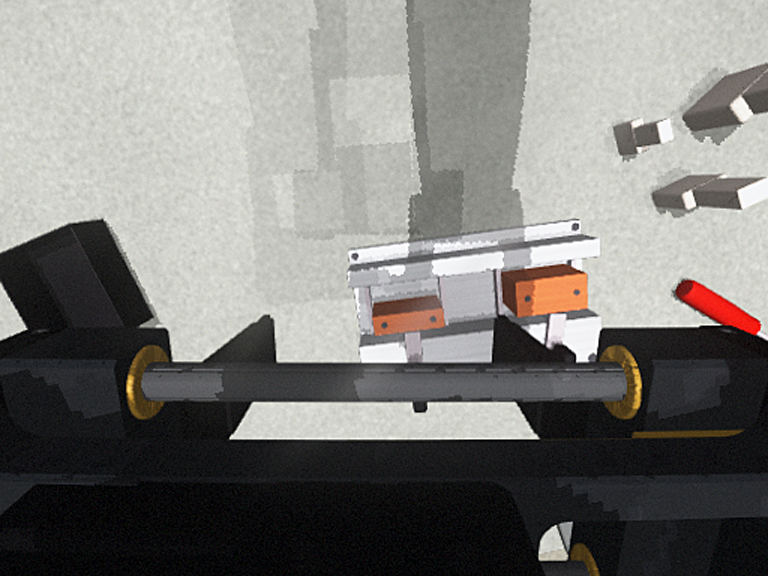

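```bash
python3 -m inch '{"slide":[[-0.15,0.04,0],[-0.305,0.08,0],[-0.305,0.08,0.1],[-0.305,0.08,0.2],[-0.305,0.08,0.3],[-0.305,0.08,0.4],[-0.305,0.08,0.45],[-0.305,0.08,0.5],[-0.305,0.08,0.53],[-0.305,0.08,0.53]],"rotation":[[0,0,-0.1],[0,0,-0.1],[0,0,-0.1],[0,0,-0.1],[0,0,-0.1],[0,0,-0.1],[0,0,-0.1],[0,0,-0.1],[0,0,-0.1],[0,0,-0.1]],"grip":[-1,-1,-1,-1,-1,-1,-1,-1,-1,-1]}'
python3 - <<'E'
from h import *
st();p=capture("wrist");save(p,"w3.png",s=1.5);np.save("w3.npy",p,allow_pickle=True)
for q,z in(("knob_right_grip",.084),("knob_left_grip",.084)):
    for r in tip_of(q,p)[:4]: print(q,np.round(r["centre"],1),round(r["confidence"],2),np.round(at_z(p,r["centre"],z),4))
E
```

```text
time_s: 9.15
eef_pos: [0.6218, -0.0503, 0.0883]
tcp_rot: [[-0.977, 0.212, -0.001], [0.212, 0.977, 0.0], [0.001, -0.0, -1.0]]
force: [0.2, 1.1, -0.5]
gripper_width: 0.0953
finger_force: 0.0
t 9.15 p [ 0.6218 -0.0503  0.0883] yaw_y 1.357 z [-0.001  0.    -1.   ] q [-0.17  0.2   1.83  0.    1.12 -1.52] F [ 0.2  1.1 -0.5] w 0.0953 ff 0.0
knob_right_grip [256. 242.] 0.94 [ 0.6244 -0.0508  0.084 ]
```

View pics/w3.png

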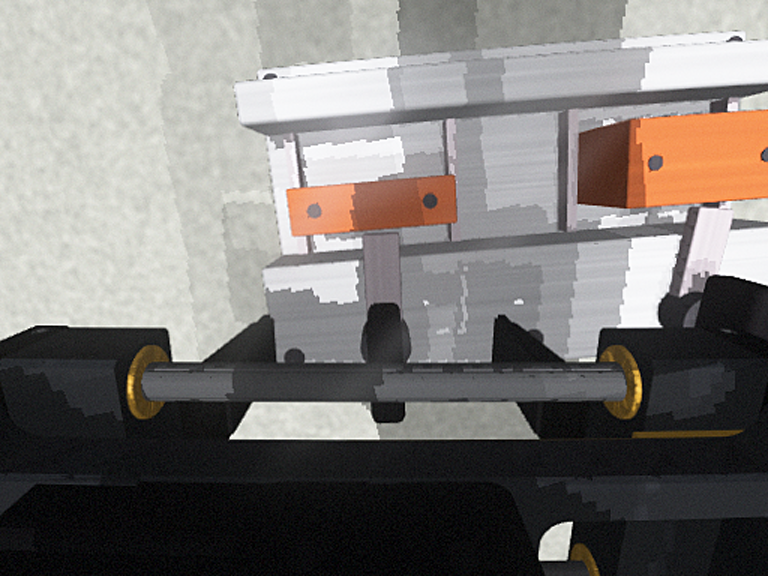

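```bash
python3 - <<'E'
from h import *
p=np.load("w3.npy",allow_pickle=True).item()
L={}
for n,uv,z in(("far_in_a",(265,267),.05),("far_in_b",(455,244),.05),("near_in_a",(245,133),.05),("near_in_b",(620,97),.05),("blk_a",(291,236),.062),("blk_b",(456,221),.062),("blkn_a",(287,190),.062),("blkn_b",(456,177),.062)):
    L[n]=at_z(p,np.array(uv)/1.5,z);print(n,np.round(L[n],4))
for k in("far_in","near_in","blk","blkn"):
    d=L[k+"_b"]-L[k+"_a"];print(k,-np.arctan2(d[0],d[1]),np.linalg.norm(d))
E
python3 -m inch '{"slide":[[0,0,0],[0,0,0],[0,0,0],[0,0,0],[0,0,0],[0,0,0],[0,0,0],[0,0,0],[0,0,0],[0,0,0]],"rotation":[[0,0,0],[0,0,0],[0,0,0],[0,0,0],[0,0,0],[0,0,0],[0,0,0.2],[0,0,0.4],[0,0,0.6],[0,0,0.8]],"grip":[1,1,1,1,1,1,1,1,1,1]}'
```

```text
far_in_a [ 0.5815 -0.0972  0.05  ]
far_in_b [ 0.5896 -0.0104  0.05  ]
near_in_a [ 0.5235 -0.0895  0.05  ]
near_in_b [0.5428 0.069  0.05  ]
blk_a [ 0.5695 -0.0789  0.062 ]
blk_b [ 0.5781 -0.01    0.062 ]
blkn_a [ 0.5509 -0.0755  0.062 ]
blkn_b [ 0.5606 -0.0069  0.062 ]
far_in -0.09321267918129239 0.08717500075412159
near_in -0.12086540371658633 0.15974260686413505
blk -0.12443740007383453 0.06941382168389287
blkn -0.14016837175923558 0.06932615998133412
time_s: 10.55
eef_pos: [0.6223, -0.0488, 0.0887]
tcp_rot: [[-0.816, 0.579, 0.001], [0.579, 0.816, 0.003], [0.001, 0.003, -1.0]]
force: [1.5, 4.3, -0.7]
gripper_width: 0.0199
finger_force: 30.0
```

```bash
python3 - <<'E'
from h import *
st();print(state()["wrist_torque"])
p=capture("wrist");save(p,"w4.png",s=1.5)
E
```

```text
t 10.55 p [ 0.6223 -0.0488  0.0887] yaw_y 0.954 z [ 0.001  0.003 -1.   ] q [-0.17  0.2   1.83  0.    1.11 -1.12] F [ 1.5  4.3 -0.7] w 0.0199 ff 29.98123542201938
[ 0.94109506 -0.47022422  0.12401047]
```

View pics/w4.png

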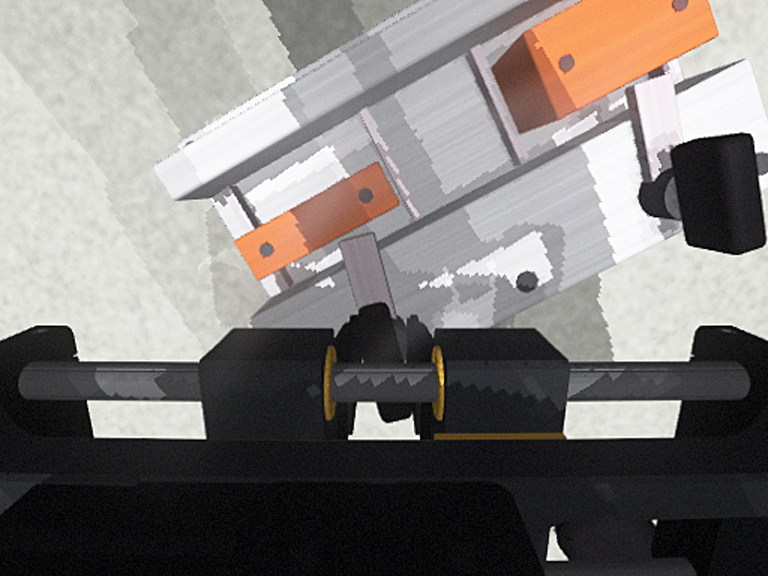

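```bash
python3 -m inch '{"slide":[[0,0,0],[0,0,0],[0,0,0],[0,0,0],[0,0,0],[0,0,0],[0,0,0],[0,0,0],[0,0,0],[0,0,0]],"rotation":[[0,0,0.1],[0,0,0.2],[0,0,0.3],[0,0,0.4],[0,0,0.5],[0,0,0.6],[0,0,0.7],[0,0,0.8],[0,0,0.9],[0,0,1]],"grip":[1,1,1,1,1,1,1,1,1,1]}' | grep width
python3 -m inch '{"slide":[[0,0,0],[0,0,0],[0,0,0],[0,0,0],[0,0,0],[0,0,0],[0,0,0],[0,0,0],[0,0,0],[0,0,0]],"rotation":[[0,0,0.1],[0,0,0.2],[0,0,0.3],[0,0,0.4],[0,0,0.5],[0,0,0.6],[0,0,0.7],[0,0,0.8],[0,0,0.9],[0,0,1]],"grip":[1,1,1,1,1,1,1,1,1,1]}'
python3 - <<'E'
from h import *
st();print(state()["wrist_torque"])
p=capture("wrist");save(p,"w5.png",s=1.5)
E
```

```text
gripper_width: 0.0197
time_s: 13.1
eef_pos: [0.6242, -0.048, 0.0887]
tcp_rot: [[0.045, 0.999, 0.006], [0.999, -0.045, 0.004], [0.005, 0.006, -1.0]]
force: [7.8, 7.9, -5.1]
gripper_width: 0.0196
finger_force: 30.0
t 13.1 p [ 0.6242 -0.048   0.0887] yaw_y -0.045 z [ 0.006  0.004 -1.   ] q [-0.16  0.2   1.83  0.01  1.11 -0.12] F [ 7.8  7.9 -5.1] w 0.0196 ff 29.992074241963564
[ 1.4019371  -1.58920723  0.18071346]
```

View pics/w5.png

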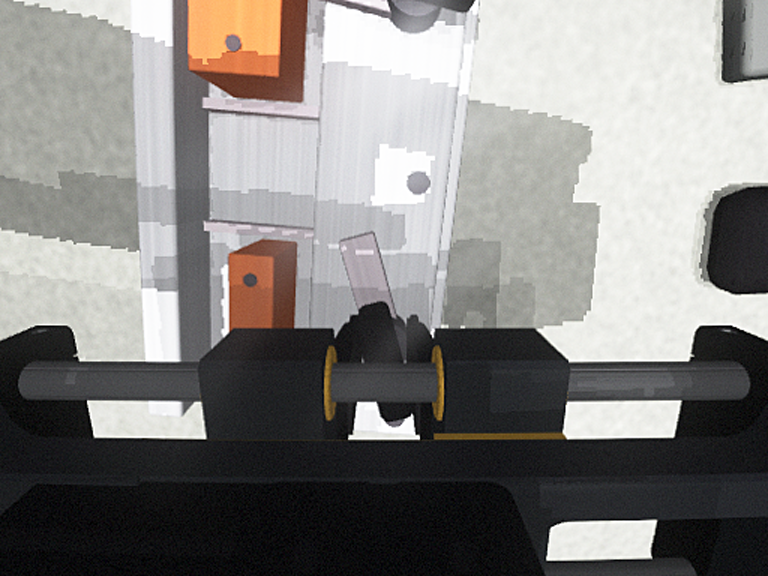

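The knob follows the tool about 0.25 rad behind: the arm, from (357,238) to (385,310), still tilts relative to the wall. I'll turn further.

```bash
python3 -m inch '{"slide":[[0,0,0],[0,0,0],[0,0,0],[0,0,0],[0,0,0],[0,0,0],[0,0,0],[0,0,0],[0,0,0],[0,0,0]],"rotation":[[0,0,0.1],[0,0,0.2],[0,0,0.3],[0,0,0.4],[0,0,0.5],[0,0,0.6],[0,0,0.65],[0,0,0.65],[0,0,0.65],[0,0,0.65]],"grip":[1,1,1,1,1,1,1,1,1,1]}'
python3 - <<'E'
from h import *
st();print(state()["wrist_torque"])
p=capture("wrist");save(p,"w6.png",s=1.5)
go([.5,.2,.3],-.15)
E
```

```text
time_s: 14.4
eef_pos: [0.6248, -0.0481, 0.0888]
tcp_rot: [[0.36, 0.933, 0.008], [0.933, -0.36, 0.004], [0.007, 0.006, -1.0]]
force: [9.7, 7.1, -5.9]
gripper_width: 0.0197
finger_force: 30.0
t 14.4 p [ 0.6248 -0.0481  0.0888] yaw_y -0.368 z [ 0.008  0.004 -1.   ] q [-0.16  0.2   1.83  0.01  1.11  0.2 ] F [ 9.7  7.1 -5.9] w 0.0197 ff 29.994537115999265
[ 1.31446676 -1.97939811  0.08928934]
slide [0.4698, -0.5113, -0.5281] rot [0.013, -0.012, -0.437] mm 349.0
```

View pics/w6.png

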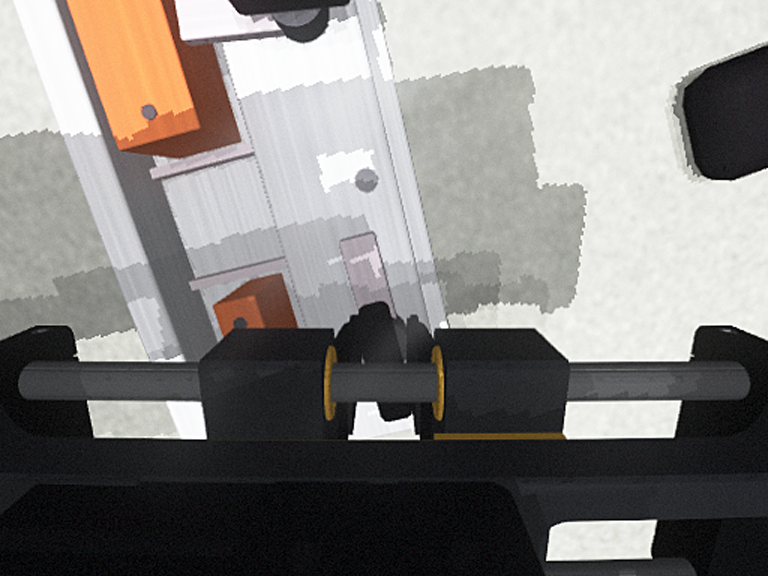

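```bash
python3 -m inch '{"slide":[[0,0,0],[0,0,0],[0,0,0],[0,0,0],[0,0,-0.1],[0,0,-0.2],[0,0,-0.3],[0,0,-0.4],[0,0,-0.5],[0,0,-0.53]],"rotation":[[0,0,0],[0,0,0],[0,0,0],[0,0,0],[0,0,0],[0,0,0],[0,0,0],[0,0,-0.2],[0,0,-0.4],[0,0,-0.44]],"grip":[-1,-1,-1,-1,-1,-1,-1,-1,-1,-1]}'
python3 -c "
from h import *
go([.5,.2,.3],-.15)"
```

```text
time_s: 15.7
eef_pos: [0.623, -0.0506, 0.3043]
tcp_rot: [[0.148, 0.989, 0.006], [0.989, -0.148, -0.001], [-0.0, 0.006, -1.0]]
force: [0.3, -0.4, -0.2]
gripper_width: 0.0952
finger_force: 0.0
slide [0.5743, -0.3967, 0.0086] rot [0.011, 0.0, 0.004] mm 279.0
```

```bash
python3 -m inch '{"slide":[[0.57,-0.4,0.01],[0.57,-0.4,0.01],[0.57,-0.4,0.01],[0.57,-0.4,0.01],[0.57,-0.4,0.01],[0.57,-0.4,0.01],[0.57,-0.4,0.01],[0.57,-0.4,0.01],[0.57,-0.4,0.01],[0.57,-0.4,0.01]],"rotation":[[0.01,0,0],[0.01,0,0],[0.01,0,0],[0.01,0,0],[0.01,0,0],[0.01,0,0],[0.01,0,0],[0.01,0,0],[0.01,0,0],[0.01,0,0]],"grip":[-1,-1,-1,-1,-1,-1,-1,-1,-1,-1]}' >/dev/null
python3 - <<'E'
from h import *
st();p=capture("wrist");save(p,"w7.png",s=1.5);np.save("w7.npy",p,allow_pickle=True)
for r in tip_of("spacer",p)[:5]: print(np.round(r["centre"],1),round(r["confidence"],2),np.round(at_z(p,r["centre"],0),4))
for r in search_frame("spacer",p)[:5]: print(r)
E
```

```text
t 16.95 p [0.4976 0.1982 0.2966] yaw_y -0.149 z [-0.005  0.001 -1.   ] q [ 0.28 -0.16  1.83  0.    1.48  0.43] F [-0.5 -0.1 -0.1] w 0.0951 ff 0.0
[208.1  99.8] 0.74 [0.4389 0.3092 0.    ]
[266.1 124.8] 0.71 [0.5219 0.2585 0.    ]
[226.7 155.3] 0.58 [0.4525 0.2207 0.    ]
{'rect': [252.6, 104.1, 274.4, 138.7], 'confidence': 0.91}
{'rect': [168.9, 70.8, 224.9, 120.1], 'confidence': 0.63}
{'rect': [214.0, 149.0, 239.1, 171.7], 'confidence': 0.57}
```

View pics/w7.png

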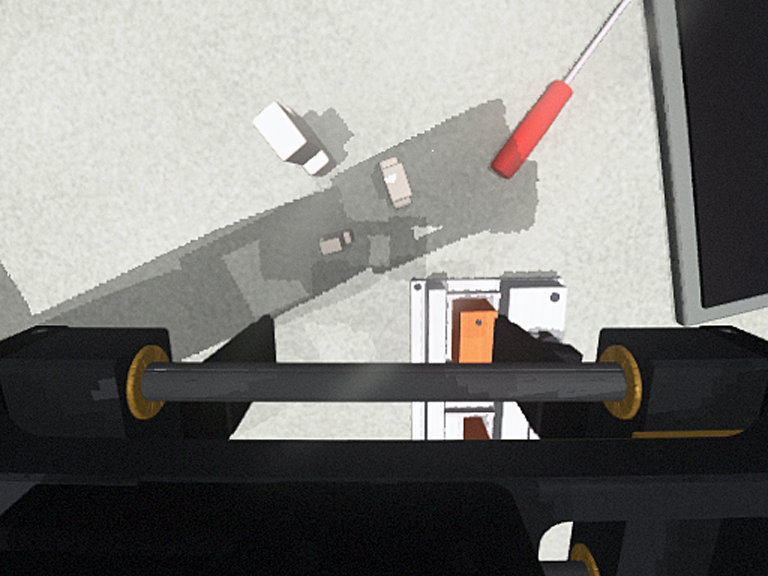

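```bash
python3 - <<'E'
from h import *
p=np.load("w7.npy",allow_pickle=True).item()
for a,b in (((388,160),(402,206)),((381,161),(397,158))):
  for z in (.052,.106):
    A,B=[at_z(p,np.array(u)/1.5,z) for u in(a,b)];d=B-A;print(z,np.round(A,4),np.round(B,4),np.linalg.norm(d),np.arctan2(d[1],d[0]))
im=p["pixels"].astype(int)
c=im[104:139,250:277];print("R-B");
for r in range(104,140,1): print(r,' '.join('%3d'%v for v in im[r,250:278].sum(1)//3),'|',' '.join('%2d'%v for v in (im[r,250:278,0]-im[r,250:278,2])))
E
```

```text
0.052 [0.5136 0.2845 0.052 ] [0.5204 0.2417 0.052 ] 0.043295122144413764 -1.4123725723152343
0.106 [0.5128 0.2815 0.106 ] [0.5187 0.2447 0.106 ] 0.03733717913166856 -1.412372572315232
0.052 [0.5072 0.2846 0.052 ] [0.5219 0.285  0.052 ] 0.014774621861301318 0.02903831471357423
0.106 [0.5073 0.2816 0.106 ] [0.52  0.282 0.106] 0.012741451593508289 0.02903831471357406
R-B
104 146 154 153 153 151 144 145 146 153 154 154 138 154 154 137 154 152 150 150 149 161 163 162 161 159 157 157 154 |  6  7  2  3  4  9  3  2  4  1  8  9  5 14  4  9  3  5  3  9  3  6  6  4  7  8  9  6
105 156 159 155 150 150 149 146 153 136 147 185 209 212 216 177 149 156 152 156 154 153 156 157 160 155 154 154 160 |  5  5  7  7  5  5  5  4 13 10 17 21 18 17 15  4  3  4  4  6  6  8  0  4  9  6  4  6
106 149 153 160 154 154 146 139 177 201 209 212 214 227 224 203 129 152 154 154 158 155 160 161 160 157 154 154 154 |  3  9  9  9  7 10 10 15 17 14 15 18 14 16 17 10  4  3  3  6  4  6  7  6  1  7  5  6
107 158 158 156 144 161 199 206 210 214 222 219 225 229 229 209 142 148 150 146 152 153 154 157 155 153 156 155 159 |  4  4
[... 5842 characters left out ...]
 155 150 |  6  6  8  5  2  0  9  3  6  3  2  2 15 20 18 19 18 17 18 16 19 14 10  2  2  4  3  8
137 148 146 145 154 152 160 154 156 136 128 137 132 134 173 196 182 188 171 162 144 115 123 130 149 146 148 153 145 |  6  5  8  6  7  5  6  9 10  3  3  4  8 21 15 14 19 16 12 13  6  2  3  4  3  9  3  5
138 152 147 148 149 150 157 152 150 151 135 136 141 115 141 155 143 143 120 122 136 135 133 137 145 150 153 157 148 |  6  2  2  6  4  7  1  8  7  6  8  2  3 12 13 11 14  6  5  1  3  0  4  4  5  7  6  5
139 147 150 145 146 148 152 152 155 147 151 140 142 140 128 111 104 132 139 138 130 130 143 157 157 155 161 157 146 |  5  8  6  5  6  4  6  3  7  7  3  2  1  3  5  6  2  3  6  6  6  8  7  2  4  4  6  2
```

```bash
python3 - <<'E'
from h import *
p=np.load("w7.npy",allow_pickle=True).item()
C=[at_z(p,u,.106) for u in((253.5,112),(267.3,108.7),(274.5,130),(260.8,133.8))]
C=np.array(C);d=np.roll(C,-1,0)-C
print(np.round(C,4),np.linalg.norm(d,axis=1),np.arctan2(d[:,1],d[:,0]),C.mean(0))
go([*C.mean(0)[:2],.2],-.15)
for f in(0,):
  for u in((253,107.7),(264,104.7),(275.5,136),(262,138)): print(np.round(at_z(p,u,.052),4))
E
```

```text
[[0.5059 0.2765 0.106 ]
 [0.5225 0.2777 0.106 ]
 [0.5276 0.2521 0.106 ]
 [0.5107 0.2501 0.106 ]] [0.01669477 0.02614851 0.01699106 0.02678749] [ 0.07759784 -1.37536305 -3.0242873   1.75278134] [0.51669241 0.26410179 0.106     ]
slide [0.1692, 0.0245, 0.2416] rot [-0.01, -0.0, 0.003] mm 118.0
[0.5058 0.2843 0.052 ]
[0.5212 0.286  0.052 ]
[0.531 0.242 0.052]
[0.512  0.2421 0.052 ]
```

```bash
python3 - <<'E'
from h import *
p=np.load("w7.npy",allow_pickle=True).item();s=capture("scene")
o1,r1=ray(p,np.array((279,131))/1.5);o2,r2=ray(s,np.array((628,260))/1.5)
t=np.linalg.lstsq(np.c_[r1,-r2],o2-o1,rcond=None)[0];print(o1+r1*t[0],o2+r2*t[1])
for z in(.13,.15):
  for u in((253,120),(277,102),(305,137),(283,162)): print(z,np.round(at_z(p,np.array(u)/1.5,z),3))
go([.518,.263,.2],.16)
E
```

```text
[0.43844677 0.31165565 0.13279814] [0.43809571 0.30937907 0.13252157]
0.13 [0.421 0.322 0.13 ]
0.13 [0.44  0.332 0.13 ]
0.13 [0.456 0.305 0.13 ]
0.13 [0.436 0.29  0.13 ]
0.15 [0.426 0.319 0.15 ]
0.15 [0.445 0.327 0.15 ]
0.15 [0.459 0.302 0.15 ]
0.15 [0.441 0.289 0.15 ]
slide [0.1668, 0.0284, 0.2416] rot [-0.01, -0.002, -0.617] mm 118.0
```

```bash
python3 -m inch '{"slide":[[0.08,0.014,0.12],[0.167,0.028,0.24],[0.167,0.028,0.24],[0.167,0.028,0.24],[0.167,0.028,0.3],[0.167,0.028,0.36],[0.167,0.028,0.42],[0.167,0.028,0.48],[0.167,0.028,0.53],[0.167,0.028,0.53]],"rotation":[[-0.01,0,-0.3],[-0.01,0,-0.62],[-0.01,0,-0.62],[-0.01,0,-0.62],[-0.01,0,-0.62],[-0.01,0,-0.62],[-0.01,0,-0.62],[-0.01,0,-0.62],[-0.01,0,-0.62],[-0.01,0,-0.62]],"grip":[-0.2,-0.2,-0.2,-0.2,-0.2,-0.2,-0.2,-0.2,-0.2,-0.2]}'
python3 -m inch '{"slide":[[0,0,0],[0,0,0],[0,0,0],[0,0,0],[0,0,0],[0,0,0],[0,0,-0.05],[0,0,-0.1],[0,0,-0.2],[0,0,-0.3]],"rotation":[[0,0,0],[0,0,0],[0,0,0],[0,0,0],[0,0,0],[0,0,0],[0,0,0],[0,0,0],[0,0,0],[0,0,0]],"grip":[1,1,1,1,1,1,1,1,1,1]}'
```

```text
time_s: 18.4
eef_pos: [0.5169, 0.2627, 0.0843]
tcp_rot: [[-0.16, 0.987, -0.001], [0.987, 0.16, 0.0], [0.0, -0.001, -1.0]]
force: [-0.5, 0.6, 0.0]
gripper_width: 0.0566
finger_force: 0.0
time_s: 19.65
eef_pos: [0.5172, 0.2633, 0.2073]
tcp_rot: [[-0.161, 0.987, 0.001], [0.987, 0.161, 0.001], [0.001, 0.001, -1.0]]
force: [0.2, 0.6, -1.6]
gripper_width: 0.0181
finger_force: 30.0
```

```bash
python3 -c "
from h import *
st();go([.541,-.039,.165],-.135)"
```

```text
t 19.65 p [0.5172 0.2633 0.2073] yaw_y 0.162 z [ 0.001  0.001 -1.   ] q [ 0.38 -0.01  1.84  0.    1.31  0.22] F [ 0.2  0.6 -1.6] w 0.0181 ff 29.998666048049927
slide [-0.7555, -0.0634, 0.1048] rot [0.002, -0.002, 0.594] mm 306.0
```

```bash
python3 -m inch '{"slide":[[-0.1,-0.01,0],[-0.2,-0.02,0],[-0.3,-0.03,0],[-0.42,-0.035,0],[-0.54,-0.045,0],[-0.65,-0.055,0],[-0.755,-0.063,0],[-0.755,-0.063,0.05],[-0.755,-0.063,0.105],[-0.755,-0.063,0.105]],"rotation":[[0,0,0.1],[0,0,0.2],[0,0,0.3],[0,0,0.4],[0,0,0.5],[0,0,0.59],[0,0,0.59],[0,0,0.59],[0,0,0.59],[0,0,0.59]],"grip":[1,1,1,1,1,1,1,1,1,1]}' | tail -2
python3 - <<'E'
from h import *
st();p=capture("wrist");np.save("w8.npy",p,allow_pickle=True)
save(p,"w8.png",(170,60,450,290),2.5)
for q,z in(("thin_block",.01),("far_wall",.01),("knob_right_grip",.084),("jig",0),("spacer",.079)):
    for r in tip_of(q,p)[:2]: print(q,np.round(r["centre"],1),round(r["confidence"],2),np.round(at_z(p,r["centre"],z),4))
E
```

```text
gripper_width: 0.0178
finger_force: 30.0
t 20.9 p [ 0.5394 -0.0379  0.1605] yaw_y -0.133 z [-0.004  0.002 -1.   ] q [-0.17 -0.05  1.97  0.    1.24 -0.04] F [ 0.1  0.3 -1.9] w 0.0178 ff 29.998835027217865
thin_block [286.8 187.3] 0.96 [ 0.5724 -0.0456  0.01  ]
far_wall [302.3 120.9] 0.83 [0.5962 0.0234 0.01  ]
knob_right_grip [358.5 201.8] 0.98 [ 0.6253 -0.0481  0.084 ]
jig [301.6 119.2] 0.72 [0.5972 0.0251 0.    ]
spacer [255.6 199.9] 0.82 [ 0.5391 -0.0363  0.079 ]
```

View pics/w8.png

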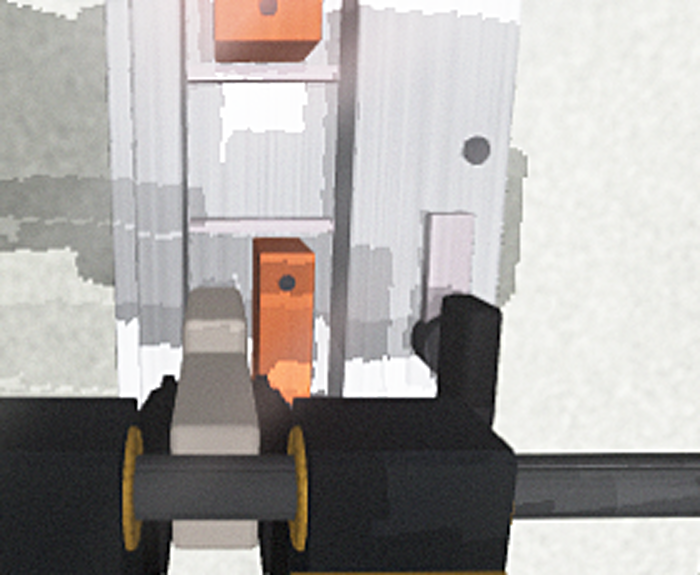

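```bash
python3 - <<'E'
from h import *
p=np.load("w8.npy",allow_pickle=True).item()
def W(u,z): return at_z(p,np.array(u)/2.5+[170,60],z)
yaw=-.133;e=np.array([np.cos(yaw),np.sin(yaw)]);f=np.array([-e[1],e[0]]);t=np.array(state()["eef_pos"])[:2]
for n,u,z in(("nearwall",(184,90),.05),("nearwall",(188,285),.05),("farTop",(357,10),.05),("farTop",(345,390),.05),("blk_n_top",(260,258),.062),("blk_n_top",(261,390),.062),("blk_n_bot",(253,240),.01),("blk_f_top",(314,255),.062),("blk_f_top",(311,390),.062),("blk_end",(288,252),.062),("rib",(260,219),.022),("rib2",(260,82),.022),("foot",(186,310),.115),("foot",(245,310),.115)):
    X=W(u,z)[:2];print(n,np.round(X,4),"rel tcp along x,y mm",np.round(1000*np.array([e@(X-t),f@(X-t)]),1))
E
```

```text
nearwall [0.5401 0.0523] rel tcp along x,y mm [-13.7  89.8]
nearwall [ 0.5315 -0.0178] rel tcp along x,y mm [-12.9  19.3]
farTop [0.6036 0.0708] rel tcp along x,y mm [ 46.8 116.6]
farTop [ 0.5868 -0.0674] rel tcp along x,y mm [ 48.5 -22.6]
blk_n_top [ 0.5592 -0.0094] rel tcp along x,y mm [13.5 31.3]
blk_n_top [ 0.5538 -0.0588] rel tcp along x,y mm [ 14.6 -18.5]
blk_n_bot [ 0.5595 -0.0089] rel tcp along x,y mm [13.6 31.8]
blk_f_top [ 0.5785 -0.0109] rel tcp along x,y mm [32.8 32.4]
blk_f_top [ 0.5724 -0.0613] rel tcp along x,y mm [ 33.4 -18.5]
blk_end [ 0.5694 -0.0086] rel tcp along x,y mm [23.5 33.4]
rib [0.5629 0.0007] rel tcp along x,y mm [15.8 41.8]
rib2 [0.5693 0.054 ] rel tcp along x,y mm [15.  95.4]
foot [ 0.5342 -0.0136] rel tcp along x,y mm [-10.8  23.7]
foot [ 0.5509 -0.0159] rel tcp along x,y mm [ 6.1 23.7]
```

```bash
python3 -m inch '{"slide":[[-0.005,0.006,0],[-0.005,0.006,0.01],[-0.005,0.006,0.02],[-0.005,0.006,0.03],[-0.005,0.006,0.04],[-0.005,0.006,0.05],[-0.005,0.006,0.06],[-0.005,0.006,0.07],[-0.005,0.006,0.08],[-0.005,0.006,0.08]],"rotation":[[0,0,0],[0,0,0],[0,0,0],[0,0,0],[0,0,0],[0,0,0],[0,0,0],[0,0,0],[0,0,0],[0,0,0]],"grip":[1,1,1,1,1,1,1,1,1,1]}'
```

```text
time_s: 22.45
eef_pos: [0.5428, -0.0411, 0.1299]
tcp_rot: [[0.133, 0.991, -0.001], [0.991, -0.133, 0.001], [0.001, -0.001, -1.0]]
force: [0.3, 0.1, -1.3]
gripper_width: 0.0179
finger_force: 30.0
```

```bash
python3 -m inch '{"slide":[[0,-0.003,0],[0,-0.003,0.01],[0,-0.003,0.02],[0,-0.003,0.03],[0,-0.003,0.04],[0,-0.003,0.05],[0,-0.003,0.06],[0,-0.003,0.07],[0,-0.003,0.08],[0,-0.003,0.085]],"rotation":[[0,0,0],[0,0,0],[0,0,0],[0,0,0],[0,0,0],[0,0,0],[0,0,0],[0,0,0],[0,0,0],[0,0,0]],"grip":[1,1,1,1,1,1,1,1,1,1]}'
python3 -m inch '{"slide":[[0,0,0],[0,0,0],[0,0,0],[0,0,0],[0,0,0],[0,0,0],[0,0,0],[0,0,0],[0,0,0],[0,0,0]],"rotation":[[0,0,0],[0,0,0],[0,0,0],[0,0,0],[0,0,0],[0,0,0],[0,0,0],[0,0,0],[0,0,0],[0,0,0]],"grip":[1,1,1,1,1,1,1,1,1,1]}'
```

```text
time_s: 23.7
eef_pos: [0.5418, -0.0409, 0.096]
tcp_rot: [[0.133, 0.991, -0.0], [0.991, -0.133, 0.001], [0.001, -0.0, -1.0]]
force: [-0.3, 0.3, -1.5]
gripper_width: 0.0179
finger_force: 30.0
time_s: 24.95
eef_pos: [0.542, -0.0409, 0.0964]
tcp_rot: [[0.133, 0.991, 0.0], [0.991, -0.133, 0.001], [0.001, -0.0, -1.0]]
force: [0.1, -0.3, -1.4]
gripper_width: 0.0179
finger_force: 30.0
```

```bash
python3 -m inch '{"slide":[[0,0.004,0.002],[0,0.008,0.002],[0,0.012,0.002],[0,0.016,0.002],[0,0.02,0.002],[0,0.024,0.002],[0,0.028,0.002],[0,0.032,0.002],[0,0.036,0.002],[0,0.04,0.002]],"rotation":[[0,0,0],[0,0,0],[0,0,0],[0,0,0],[0,0,0],[0,0,0],[0,0,0],[0,0,0],[0,0,0],[0,0,0]],"grip":[1,1,1,1,1,1,1,1,1,1]}'
python3 -c "
from h import *
st()"
```

```text
time_s: 26.2
eef_pos: [0.5579, -0.0431, 0.0956]
tcp_rot: [[0.133, 0.991, 0.0], [0.991, -0.133, 0.001], [0.001, -0.0, -1.0]]
force: [0.1, 0.6, -1.7]
gripper_width: 0.0182
finger_force: 30.0
t 26.2 p [ 0.5579 -0.0431  0.0956] yaw_y -0.133 z [ 0.     0.001 -1.   ] q [-0.17  0.06  1.97  0.    1.11 -0.04] F [ 0.1  0.6 -1.7] w 0.0182 ff 29.998665153980255
```

```bash
python3 -m inch '{"slide":[[0,0.001,0],[0,0.002,0],[0,0.003,0],[0,0.004,0],[0,0.005,0],[0,0.006,0],[0,0.007,0],[0,0.008,0],[0,0.009,0],[0,0.01,0]],"rotation":[[0,0,0],[0,0,0],[0,0,0],[0,0,0],[0,0,0],[0,0,0],[0,0,0],[0,0,0],[0,0,0],[0,0,0]],"grip":[1,1,1,1,1,1,1,1,1,1]}'
python3 - <<'E'
from h import *
p=capture("wrist");np.save("w9.npy",p,allow_pickle=True)
for q in("thin_block","far_wall"):
    for r in tip_of(q,p)[:2]: print(q,np.round(r["centre"],1),round(r["confidence"],2),np.round(at_z(p,r["centre"],.01),4))
E
```

```text
time_s: 27.45
eef_pos: [0.56, -0.0433, 0.0949]
tcp_rot: [[0.132, 0.991, -0.005], [0.991, -0.132, 0.001], [0.001, -0.005, -1.0]]
force: [-8.1, 1.2, 2.8]
gripper_width: 0.0179
finger_force: 30.0
thin_block [287.5 203.4] 0.95 [ 0.5868 -0.0495  0.01  ]
far_wall [291.6 116.1] 0.77 [0.598  0.0237 0.01  ]
```

```bash
python3 -m inch '{"slide":[[0,0.0005,0],[0,0.001,0],[0,0.0015,0],[0,0.002,0],[0,0.0025,0],[0,0.003,0],[0,0.003,0],[0,0.003,0],[0,0.003,0],[0,0.003,0]],"rotation":[[0,0,0],[0,0,0],[0,0,0],[0,0,0],[0,0,0],[0,0,0],[0,0,0],[0,0,0],[0,0,0],[0,0,0]],"grip":[1,1,1,1,1,1,1,1,1,1]}'
python3 - <<'E'
from h import *
st();p=capture("wrist");np.save("w9.npy",p,allow_pickle=True)
for q in("thin_block","far_wall"):
    for r in tip_of(q,p)[:2]: print(q,np.round(r["centre"],1),round(r["confidence"],2),np.round(at_z(p,r["centre"],.01),4))
im=p["pixels"]
for r in range(150,206,6): print(r,[tuple(v//10) for v in im[r,262:318:2].tolist()] if 0 else ' '.join('%d/%d'%(v[0],v[2]) for v in im[r,264:318:2]))
E
```

```text
time_s: 28.85
eef_pos: [0.5601, -0.0433, 0.0949]
tcp_rot: [[0.132, 0.991, -0.008], [0.991, -0.132, 0.002], [0.001, -0.008, -1.0]]
force: [-12.3, 0.5, 5.4]
gripper_width: 0.0178
finger_force: 30.0
t 28.85 p [ 0.5601 -0.0433  0.0949] yaw_y -0.133 z [-0.008  0.002 -1.   ] q [-0.17  0.07  1.96  0.    1.12 -0.04] F [-12.3   0.5   5.4] w 0.0178 ff 30.00130444765091
thin_block [289.1 200.8] 0.73 [ 0.5883 -0.0473  0.01  ]
far_wall [293.2 116.9] 0.73 [0.5991 0.0229 0.01  ]
far_wall [257.1 202.2] 0.7 [ 0.5604 -0.0449  0.01  ]
150 108/112 108/111 109/111 109/111 128/129 125/126 129/133 128/129 129/124 117/119 117/117 121/124 120/121 178/180 104/105 111/112 106/109 198/200 222/226 216/219 215/219 216/218 219/221 216/218 216/221 220/226 220/225
156 196/193 230/228 229/227 228/226 227/226 231/230 230/231 228/226 227/225 231/228 230/228 236/235 176/170 189/188 102/104 109/109 101/100 203/207 227/228 216/223 213/219 217/220 219/221 213/219 215/220 215/224 221/222
162 175/182 168/162 110/43 111/44 121/56 120/57 114/49 114/55 114/52 117/55 114/58 114/55 120/61 120/56 105/96 107/105 92/94 205/207 222/2
[... 794 characters left out ...]
86 163/86 183/186 177/177 182/179 177/176 181/182 181/180 179/181 182/181 176/176
192 182/166 172/155 127/126 160/53 162/57 163/55 167/62 165/68 161/60 172/70 169/70 159/64 161/72 166/79 166/82 161/82 170/85 158/120 178/179 174/170 173/171 200/201 217/218 210/212 213/214 179/181 183/183
198 187/172 173/156 120/105 160/51 160/58 165/64 165/61 164/62 163/63 161/69 164/76 162/76 156/77 199/87 202/93 199/93 213/100 155/151 192/192 185/185 189/189 185/187 198/196 193/197 194/194 199/200 150/155
204 133/119 126/113 121/123 160/53 166/60 161/62 162/71 159/67 157/67 165/79 161/76 156/74 156/77 196/88 199/84 197/82 210/87 155/154 196/199 191/189 187/189 189/196 197/197 195/198 192/196 199/201 201/207
```

```bash
python3 -c "
from h import *
print(job_done());st()"
```

```text
the job is handed in; nothing more can be done
None
the job is handed in; nothing more can be done
```

I handed the job in at about 29 s: the right bay's knob is turned until its arm lies along the wall, and the gripped spacer is down in the wide gap, pressing the thin block flush against the far wall with about 12 N. The result of the judging was not shown.

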